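# Open the jar with the press-and-turn safety cap

### The job

Open the white specimen jar: press its grey safety cap down against the spring, feeling how far it must go, and while it is down turn it anticlockwise about a sixth of a turn; do not force it, the jar bears no more than about 20 N. Then lift the cap off and set it (do not drop it) right way up, flat inside the black tray, leaving the vials, loupe and holder alone.

Things in the scene. Friction and masses are not known exactly. Their poses are not given: they have to be found in the camera images.
- jar: White plastic jar, 68 mm across, in a grey collar on a dark steel foot plate 96x96x8 mm fixed to the worktop. Origin: centre of the plate's underside; z up along the jar's axis, x and y along the plate's edges. Shoulder at z = 58 mm; above it, under the cap, the neck with ledges 48 mm across. Load from the cap (pressing, pulling, turning against a stop) must stay below 22 N.
- cap: Loose grey round cap, 60 mm across, 52 mm high: skirt with a flat top at z = 30 mm, on it a grip bar. Origin: centre of the skirt's lower edge, z up, x along the bar. About 60 g. Closed, it sits on the jar's axis, origin 75 mm above the jar's, x along the jar's x (within 4 degrees; a half turn makes no difference). Skirt inside 52 mm, about 2 mm of play on the neck.
- cap_bar (a point): Centre of the cap's grip bar, on the cap's axis 41 mm above the cap's origin; axes as the cap's. The bar is 50 mm long (x), 14 mm wide (y) and stands 22 mm above the cap's flat top: grip it across its width from above. A sealing spring pushes the closed cap up with about 4 N, plus 0.35 N per mm pressed.
- cap_lugs (a point): Point on the cap's axis 4.5 mm above its origin, level with its two inner lugs. The cap must go down 2 to 12 mm, differing from jar to jar and not visible, before the lugs clear their notches; short of that they jam against a solid tooth when turned. About 1.5 mm deeper the cap meets a firm stop (spring force there 5 to 9 N), felt as a sharp rise.
- jar_ledge (a point): Point on the jar's axis at the underside of the neck's ledges, z = 82 mm. Past the tooth and kept down, the cap turns anticlockwise freely; 53 to 66 degrees from closed the lugs stand in the gaps and the cap lifts straight off; at about 66 degrees an end stop blocks the turn. With the cap off, a seal disc 22 mm across stands at z = 105 mm.
- tray: Loose black open tray, 95x130x18 mm (x, y, z), about 250 g, on the worktop, walls 3 mm. The cap goes flat on its foam floor, anywhere within the rim. Origin: centre of its underside, z up; the floor is 8 mm above the origin.
- vial_1: Bystander: small sample vial with white screw cap, 27 mm across, 54 mm high, origin at the centre of its underside.
- vial_2: Bystander: small sample vial with orange screw cap, 27 mm across, 54 mm high, origin at the centre of its underside.
- holder_1: Bystander: small black and brass specimen holder, 24 mm across, 34 mm high, origin at the centre of its underside.
- loupe: Bystander: black eye loupe, 39 mm across, 43 mm high, origin at the centre of its underside.
There are look-alikes about, which are no part of the job. Of the things that look like the cap, the larger one is meant.

How it is judged (in metres and radians):
On the way, in this order (a step that is already met when the one before it is completed fails the run):
1. the cap is pressed down at least 1.5 mm on the jar, not yet turned (z of cap in the frame of jar below 0.0735 m and angle between the x axis of cap and the x axis of jar, either way round below 0.3 rad and horizontal distance between cap and jar below 0.006 m), for 0.1 s.
2. the cap is turned into the gaps (at least 50 degrees) while on the jar (angle between the x axis of cap and the x axis of jar, either way round above 0.87 rad and z of cap in the frame of jar below 0.081 m and horizontal distance between cap and jar below 0.006 m), for 0.1 s.
3. the cap is set down on the tray's floor while still held by the fingers (contact force between cap and tray above 0.2 N and contact force between the fingers and cap above 1 N and z of cap in the frame of tray below 0.013 m), for 0.05 s.
At the end, for the whole second after the job is handed in: The cap stands right way up (within 0.08 rad) and at rest, flat on the floor of the black tray (its skirt no more than 10.5 mm above the tray's underside, whose floor is at 8 mm) with its centre within 22 mm (x) and 40 mm (y) of the tray's, released; the tray lies flat on the worktop (z of cap in the frame of tray between 0.005 and 0.0105 m and x of cap in the frame of tray between -0.022 and 0.022 m and y of cap in the frame of tray between -0.04 and 0.04 m and angle between cap's own z axis and vertical below 0.08 rad and linear speed of cap below 0.02 m/s and angle between tray's own z axis and vertical below 0.05 rad and height (world z) of tray below 0.01 m); the robot touches nothing.
It fails at once if the jar is loaded by the cap with more than 22 N (contact force between cap and jar above 22 N).
It fails at once if a bystander (vial, loupe or holder) is moved more than 15 mm (distance of any of vial_1, vial_2, holder_1, loupe from where it was at the start of the episode above 0.015 m).
It also fails if it takes over 58 s, if anything falls off the work surface, if the arm or the gripper's body presses on something with over 40 N, if the wrist force passes 120 N, or if a joint passes its speed limit or range.

### The arm

A 6-joint arm with a two-finger parallel gripper is mounted at the origin on a cart in front of the work surface, level with it; the furniture and walls round the work are solid. World frame = base frame: x ahead of the robot, y to its left, z up, the work surface at z = 0. Lengths are in mm, angles in rad, forces in N, time in s.
With the tool pointing down it reaches from about 275 to 750 mm from the base axis. Payload 10.2 kg.
Tool frame: the origin (TCP) lies at the very end of the fingers, on their centre line; the grasp point (between the pads) lies 19 mm behind it; z points along the fingers, y is the line along which they close (so a half turn about z gives the same grasp; the last joint's range is limited). The gripper opens to 85 mm and grips with 20 to 120 N. Pads are 22 mm wide; open, the fingers measure 114 mm over their backs; the gripper's body (76 mm by 85 mm) begins 54 mm behind the grasp point. The pads swing forward as they close: fully open they stand 13 mm farther back than shut.
Start: joints at [-1.53, 0.313, 1.498, -0, 1.331, -0.223], TCP at [136.881, -506.848, 231.294] pointing down, gripper open.
Joint ranges: [-2.94, 2.94], [-0.97, 2.17], [0.19, 2.56], [-1.23, 4.37], [0.02, 3.11], [-2.88, 2.88]. Speed limits (rad/s): [2.39, 2.39, 3.01, 3.14, 3.14, 3.14].

### API

Orientations are given as a unit quaternion [w, x, y, z].
In Python, from rig import * gives the robot as it stands. The module is installed in compiled form; this text tells all that it offers.
- The arm moves only by the shell command python3 -m crank 'ROWS' [FORCE]. ROWS is JSON, a list that holds one entry, the list of rows, each a list of 7 numbers: the shift along the tool's x, y, z in units of 25 mm (1.0 is 25 mm), then the turn, a rotation vector about the tool's x, y, z in units of 8 degrees (1.0 is 8 degrees), then the finger opening in mm, from 0 to 85.4. A call has exactly 8 rows; each row shifts and turns the commanded pose from where the row before left it, along the tool's axes as they then stand; what a row does not reach is not made up. A row lasts 1/10 s, in which the tool goes at most 50 mm and 8.59 degrees, less where a joint would pass 70% of its speed; a pose out of reach is approached as far as the arm can. A call is refused whole if a number of a shift passes 1 or a number of a turn 1, either way. A call with a gripper value outside its range is refused whole. The fingers move at their own pace and stop on an object; FORCE is the grip in N (left out, the last holds). Time passes only in rows, so rows that do not move let the fingers close, or fill a call up. It gives the time, the measured TCP pose, the force, the opening and the grip force at its end, in the units of the state.
- sense(): the state, without advancing time (a new reading comes with each control period).
- capture(name): name is "scene" or "top" or "wrist"; returns the picture (480x640x3 uint8, blue, green, red); there is no depth.
- camera_model(name): a dict with "fx", "fy", "cx", "cy" (pixels), "world_from_camera" (4x4, takes a point from camera to world coordinates); the wrist camera has in their place "T_tool_cam" (4x4, takes a point from camera to tool coordinates, whose origin is the TCP and whose axes are the flange's). Camera axes: x right, y up, looking along -z (the intrinsics and any distortion apply to the point x, -y, -z); pixel columns grow to the right and rows downward; lengths in mm; the calibration is good to about 2 mm. A picture is of the moment at which its call begins: read the wrist's pose just before it. camera_model takes no time and is no camera call.
- finish_job(): hands the job in; it is judged then, once.
The state is a dict: "time_s": time; "joints": joint angles; "dq": joint speeds; "tau": joint torques, N m; "eef_pos": TCP position; "ee_rot": TCP orientation; "force": force on the tool from outside, world axes, zero at the start; "wrist_torque": the same for the moment, N m; "grip_width": opening from 0.0 (shut) to 1.0 (fully open); "grip_force": force on a finger pad.
Only numpy, scipy, OpenCV 4.12 (cv2) and the standard library are available. Lean on these libraries where they do the work, as an engineer would, in place of code of your own. Each camera call takes 0.05 s, during which the arm holds its last target. There are 200 camera calls.

## Working session

There is one attempt and no reset: what is moved stays moved. The work goes in short steps, Python scripts to look and compute and a shell command to move; the robot and the scene stay as the last step left them, time stands still between calls to the robot, and variables do not carry over. Pictures are saved under pics/ and viewed, at most 10 in all, crops included, and the job is handed in when it is done.

```bash
mkdir -p pics; python3 - <<'E'
from rig import *
import cv2,numpy as np
np.set_printoptions(precision=4,suppress=True)
print(sense())
for n in("scene","top","wrist"):
    cv2.imwrite(f"pics/{n}0.png",capture(n)); print(n,camera_model(n))
E
```

```text
{'time_s': 0.0, 'joints': array([-1.5304,  0.3135,  1.4985,  0.    ,  1.3309, -0.2234]), 'dq': array([ 0.0012, -0.0019, -0.0002, -0.0002,  0.0003,  0.003 ]), 'tau': array([ -0.0015, -41.227 , -25.9744,  -0.0003,   0.0041,  -0.    ]), 'eef_pos': array([ 136.8738, -506.5812,  230.717 ]), 'ee_rot': array([-0.0006,  0.9913,  0.1315,  0.0001]), 'force': array([ 0.6839, -0.0835,  0.2824]), 'wrist_torque': array([ 0.0005, -0.0258, -0.0006]), 'grip_force': 0.0, 'grip_width': 0.9971124054814543}
scene {'fx': 504.77153985730166, 'fy': 504.77153985730166, 'cx': 316.0353221648212, 'cy': 233.99906849092739, 'world_from_camera': array([[  -0.4802,    0.364 ,   -0.7981, -380.1956],
       [  -0.8771,   -0.2069,    0.4334,  527.5864],
       [  -0.0074,    0.9081,    0.4186,  523.832 ],
       [   0.    ,    0.    ,    0.    ,    1.    ]])}
top {'fx': 454.9875197879207, 'fy': 454.9875197879207, 'cx': 314.21420063076613, 'cy': 233.60350933217694, 'world_from_camera': array([[   0.0089,    0.997 ,   -0.0773,  361.2455],
       [  -0.9998,    0.0101,    0.0146,   71.696 ],
       [   0.0154,    0.0772,    0.9969, 1233.1779],
       [   0.    ,    0.    ,    0.    ,    1.    ]])}
wrist {'fx': 411.8446888716707, 'fy': 411.8446888716707, 'cx': 321.9784120694438, 'cy': 237.95973220229203, 'T_tool_cam': array([[  -0.0011,    0.9635,    0.2678,   67.6106],
       [   1.    ,    0.0012,    0.    ,   -0.3617],
       [  -0.0003,    0.2678,   -0.9635, -142.5423],
       [   0.    ,    0.    ,    0.    ,    1.    ]])}
```

View pics/top0.png

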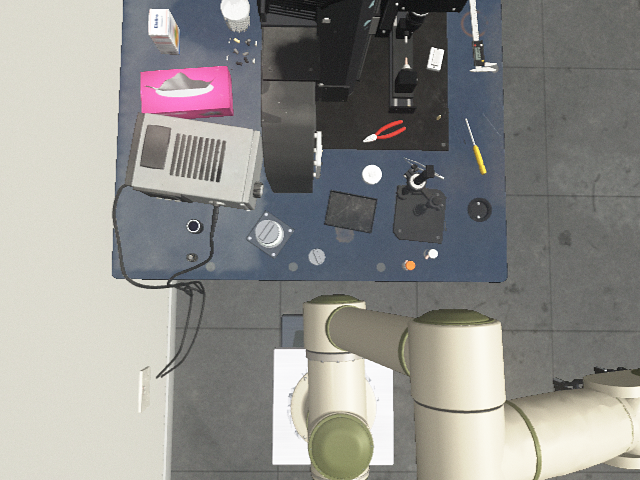

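View pics/scene0.png

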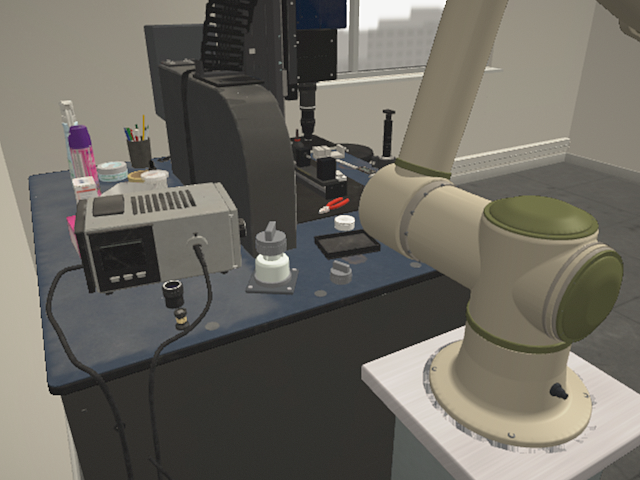

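Top view: jar with grey cap at about (270,232), tray at (351,211), look-alike small cap at (317,256), vials at (409,265) and (431,254), loupe (194,226), holder (191,257). In the scene view, the jar's cap is at (271,240) and the tray at (347,243).

```bash
cat > h.py <<'E'
import numpy as np,cv2
from rig import *
np.set_printoptions(precision=2,suppress=True)
def ray(n,u,v):
    m=camera_model(n);T=np.array(m["world_from_camera"])
    d=T[:3,:3]@np.array([(u-m["cx"])/m["fx"],-(v-m["cy"])/m["fy"],-1]);return T[:3,3],d/np.linalg.norm(d)
def onz(n,u,v,z):
    o,d=ray(n,u,v);return o+d*(z-o[2])/d[2]
E
python3 - <<'E'
from h import *
t=cv2.imread("pics/top0.png");s=cv2.imread("pics/scene0.png")
a=cv2.resize(t[185:285,240:400],None,fx=5,fy=5,interpolation=cv2.INTER_CUBIC)[:300]
a=cv2.resize(t[185:265,240:400],None,fx=4,fy=4,interpolation=cv2.INTER_CUBIC)
b=cv2.resize(s[215:300,230:390],None,fx=3,fy=3,interpolation=cv2.INTER_CUBIC)
c=np.zeros((a.shape[0]+b.shape[0],640,3),np.uint8);c[:a.shape[0]]=a;c[a.shape[0]:,:480]=b
cv2.imwrite("pics/c1.png",c)
print("cap",onz("top",269,231,127),"tray",onz("top",351,211,18), onz("top",317,256,15))
for p in [(409,265),(431,254)]:print(onz("top",*p,54))
for p in [(194,226),(191,257)]:print(onz("top",*p,40))
print(onz("top",314,190,0),onz("top",262,190,0),onz("top",262,205,100))
E
```

```text
cap [452.31 165.69 127.  ] tray [517.56 -44.64  18.  ] [395.71  45.84  15.  ]
[ 373.51 -192.23   54.  ]
[ 402.57 -249.85   54.  ]
[470.63 369.76  40.  ]
[389.33 375.18  40.  ]
[576.69  55.27   0.  ] [575.04 197.45   0.  ] [519.73 186.58 100.  ]
```

View pics/c1.png

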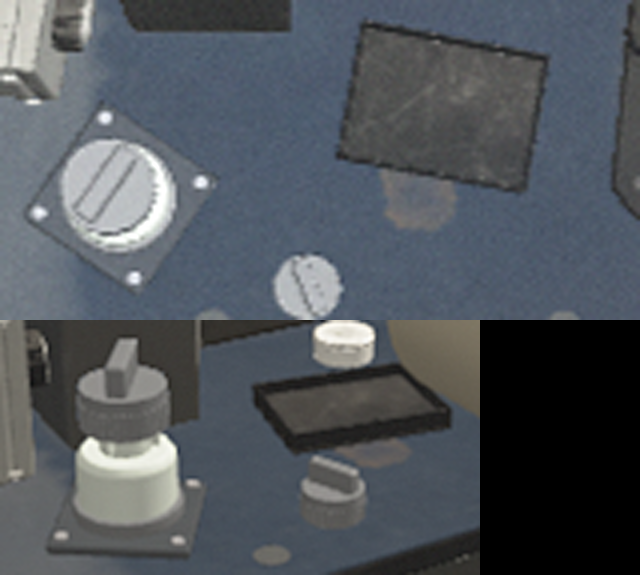

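```bash
python3 - <<'E'
from h import *
f=lambda p:(240+(p[0]+.5)/4-.5,185+(p[1]+.5)/4-.5)
g=lambda p:(230+(p[0]+.5)/3-.5,215+(p[1]-320+.5)/3-.5)
def P(n,L,z,h): return np.array([onz(n,*h(p),z) for p in L])
C=P("top",[(103,102),(217,182),(137,292),(27,212)],8,f);print("plate",C,C.mean(0))
C2=P("top",[(105,118),(202,182),(134,278),(39,212)],9,f);print("screws",C2.mean(0))
S=P("scene",[(50,550),(190,552),(205,486)],8,g);print("scene plate",S,(S[0]+S[2])/2)
for c in(C,C2):
  for i in range(4):
    d=c[(i+1)%4]-c[i];print(np.degrees(np.arctan2(d[1],d[0]))%90,np.linalg.norm(d))
B=P("top",[(76,212),(120,143),(142,155),(97,222)],127,f);print("bar",B.mean(0),[np.degrees(np.arctan2(*(B[j]-B[i])[1::-1])) for i,j in((0,1),(3,2))])
T=P("top",[(363,22),(547,57),(523,190),(338,157)],18,f);print("tray",T,T.mean(0))
# cap bar two-view, top of bar centre: top mean px & scene
o1,d1=ray("top",*f((109,183)));o2,d2=ray("scene",*g((122,354)))
A=np.stack([d1,-d2],1);s=np.linalg.lstsq(A,o2-o1,rcond=None)[0];print("bar2v",o1+d1*s[0],o2+d2*s[1])
E
```

```text
plate [[518.71 186.54   8.  ]
 [465.16 108.75   8.  ]
 [390.47 161.53   8.  ]
 [443.58 236.35   8.  ]] [454.48 173.29   8.  ]
screws [454.02 173.88   9.  ]
scene plate [[435.14 241.57   8.  ]
 [387.91 162.83   8.  ]
 [462.58 114.1    8.  ]] [448.86 177.84   8.  ]
55.45373637989215 94.43879700316936
54.7506101924815 91.45429050502554
54.627272074147356 91.74860300643034
56.45648920390176 90.13782428781207
57.103534612040846 78.6917162287431
55.49506413374604 79.059672973968
55.84844062277174 77.98379405756981
55.99768266511413 77.33478634407454
bar [453.81 171.01 127.  ] [np.float64(-31.50689803798183), np.float64(-32.93011171869372)]
tray [[ 573.71   11.28   18.  ]
 [ 551.27 -113.18   18.  ]
 [ 461.01  -96.88   18.  ]
 [ 481.97   27.5    18.  ]] [516.99 -42.82  18.  ]
bar2v [453.94 171.05 125.12] [455.9  175.11 125.65]
```

The crop shows the bar lying along one plate edge. The jar is at about (454,173) with its x axis at −34°, and the tray is at about (517,−43). I'm moving over to the jar.

```bash
R='[[[0.8,-0.95,0,0,0,0,60],[0.8,-0.95,0,0,0,0,60],[0.8,-0.95,0,0,0,0,60],[0.8,-0.95,0,0,0,0,60],[0.8,-0.95,0,0,0,0,60],[0.8,-0.95,0,0,0,0,60],[0.8,-0.95,0,0,0,0,60],[0.8,-0.95,0,0,0,0,60]]]'
python3 -m crank '[[[0.8,-0.95,0,0,0,0,60],[0.8,-0.95,0,0,0,0,60],[0.8,-0.95,0,0,0,0,60],[0.8,-0.95,0,0,0,0,60],[0.8,-0.95,0,0,0,0,60],[0.8,-0.95,0,0,0,0,60],[0.8,-0.95,0,0,0,0,60],[0.8,-0.95,0,0,0,0,60]]]'
```

```text
time_s: 0.95
eef_pos: [242.1, -280.5, 231.2]
ee_rot: [-0.0, 0.991, 0.131, 0.0]
force: [0.5, -0.7, 0.1]
grip_width: 0.703
grip_force: 0.0
```

```bash
python3 -m crank '[[[0.8,-0.95,0,0,0,0,60],[0.8,-0.95,0,0,0,0,60],[0.8,-0.95,0,0,0,0,60],[0.8,-0.95,0,0,0,0,60],[0.8,-0.95,0,0,0,0,60],[0.8,-0.95,0,0,0,0,60],[0.8,-0.95,0,0,0,0,60],[0.8,-0.95,0,0,0,0,60]]]'
python3 -m crank '[[[0.8,-0.95,0,0,0,0,60],[0.8,-0.95,0,0,0,0,60],[0.8,-0.95,0,0,0,0,60],[0.8,-0.95,0,0,0,0,60],[0.8,-0.95,0,0,0,0,60],[0.8,-0.95,0,0,0,0,60],[0.8,-0.95,0,0,0,0,60],[0.8,-0.95,0,0,0,0,60]]]'
python3 -m crank '[[[0,0,0,0,0,-1,60],[0,0,0,0,0,-1,60],[0,0,0,0,0,-1,60],[0,0,0,0,0,-1,60],[0,0,0,0,0,-1,60],[0,0,0,0,0,-1,60],[0,0,0,0,0,-1,60],[0,0,0,0,0,-1,60]]]'
python3 -m crank '[[[0,0,0,0,0,-1,60],[0,0,0,0,0,-1,60],[0,0,0,0,0,-1,60],[0,0,0,0,0,-1,60],[0,0,0,0,0,-1,60],[0,0,0,0,0,-1,60],[0,0,0,0,0,-1,60],[0,0,0,0,0,-0.5,60]]]'
cat >> h.py <<'E'
from scipy.spatial.transform import Rotation as Ro
def wray(s,u,v):
    m=camera_model("wrist");T=np.eye(4);q=s["ee_rot"];T[:3,:3]=Ro.from_quat([q[1],q[2],q[3],q[0]]).as_matrix();T[:3,3]=s["eef_pos"]
    T=T@np.array(m["T_tool_cam"])
    d=T[:3,:3]@np.array([(u-m["cx"])/m["fx"],-(v-m["cy"])/m["fy"],-1]);return T[:3,3],d
def wz(s,u,v,z):
    o,d=wray(s,u,v);return o+d*(z-o[2])/d[2]
def head(s):
    q=s["ee_rot"];x=Ro.from_quat([q[1],q[2],q[3],q[0]]).apply([1,0,0]);return np.degrees(np.arctan2(x[1],x[0]))
def brief(s): print(round(s["time_s"],2),s["eef_pos"],"head",head(s),"F",s["force"],"grip",s["grip_width"],s["grip_force"])
E
python3 - <<'E'
from h import *
import pickle
s=sense();brief(s);print(s["joints"]);cv2.imwrite("pics/w1.png",capture("wrist"));pickle.dump(s,open("w1.pkl","wb"))
E
```

```text
time_s: 1.75
eef_pos: [347.0, -55.2, 231.3]
ee_rot: [0.0, 0.991, 0.131, 0.0]
force: [1.0, -0.3, 0.1]
grip_width: 0.703
grip_force: 0.0
time_s: 2.55
eef_pos: [451.9, 169.9, 231.1]
ee_rot: [0.0, 0.991, 0.132, -0.0]
force: [-0.3, -0.1, 0.4]
grip_width: 0.705
grip_force: 0.0
time_s: 3.35
eef_pos: [451.5, 168.6, 231.1]
ee_rot: [-0.0, 0.769, 0.639, -0.0]
force: [0.3, 0.4, 0.1]
grip_width: 0.701
grip_force: 0.0
time_s: 4.15
eef_pos: [451.5, 168.6, 231.1]
ee_rot: [-0.0, 0.347, 0.938, -0.0]
force: [1.0, 0.2, -0.1]
grip_width: 0.705
grip_force: 0.0
4.15 [451.52 168.58 231.09] head 139.39462920841737 F [ 0.99  0.25 -0.13] grip 0.7046057922047692 0.0
[ 0.11  0.22  1.62  0.    1.3  -0.75]
```

View pics/w1.png

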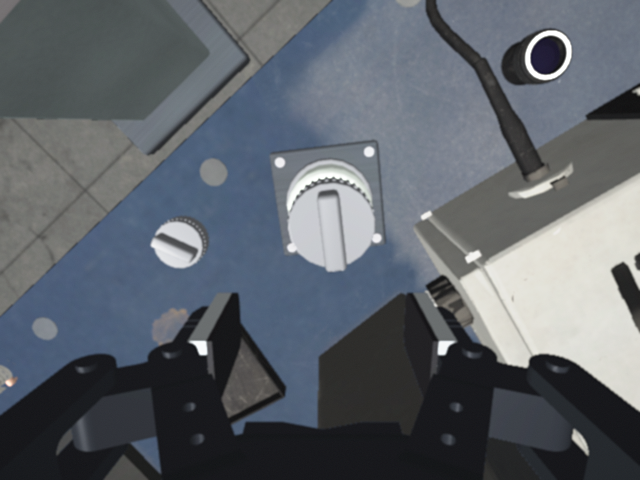

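Wrist view: the bar's top face runs from about (328,192) to (334,270), with the plate corners at (271,154), (379,141) and (384,242). I'm zooming in for a finer measurement.

```bash
python3 - <<'E'
import cv2
w=cv2.imread("pics/w1.png");cv2.imwrite("pics/w1c.png",cv2.resize(w[135:285,260:400],None,fx=4,fy=4,interpolation=cv2.INTER_CUBIC))
E
```

```text
(no output)
```

View pics/w1c.png

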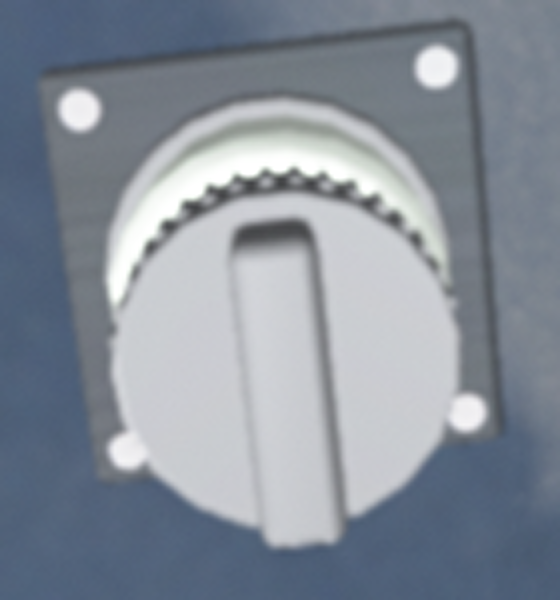

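```bash
python3 - <<'E'
from h import *
import pickle
s=pickle.load(open("w1.pkl","rb"))
f=lambda x,y:(260+(x+.5)/4-.5,135+(y+.5)/4-.5)
B=np.array([wz(s,*f(*p),127) for p in[(235,250),(313,250),(343,538),(266,542)]]);print("bar",B.mean(0),np.linalg.norm(B[0]-B[1]),np.linalg.norm(B[0]-B[3]))
for i,j in((3,0),(2,1)):
  d=B[j]-B[i];print(np.degrees(np.arctan2(d[1],d[0])))
print("disc",wz(s,*f(286,360),105))
S=np.array([wz(s,*f(*p),9) for p in[(80,110),(436,68),(468,412),(127,452)]]);print("screws",S.mean(0))
for i in range(4):
  d=S[(i+1)%4]-S[i];print(np.degrees(np.arctan2(d[1],d[0]))%90)
for p in((193,248),):pass
def tool(dw):
  a=np.radians(head(s));print("tool dx,dy",(dw[0]*np.cos(a)+dw[1]*np.sin(a))/25,(dw[0]*np.sin(a)-dw[1]*np.cos(a))/25)
tool(B.mean(0)-s["eef_pos"])
E
```

```text
bar [454.02 174.53 127.  ] 11.79533152275111 47.08791097475926
145.1973910466987
145.80226391725827
disc [453.34 174.97 105.  ]
screws [454.58 174.09   9.  ]
55.95544119812916
56.461780983181306
56.30965515045743
55.702735228604496
tool dx,dy 0.07917661224222534 0.24566965468365573
```

```bash
python3 -m crank '[[[0,0,0,0,0,-0.8,26],[0.05,0.25,0,0,0,0,26],[0,0,1,0,0,0,26],[0,0,1,0,0,0,26],[0,0,0,0,0,0,26],[0,0,0,0,0,0,26],[0,0,0,0,0,0,26],[0,0,0,0,0,0,26]]]' 40
python3 - <<'E'
from h import *
import pickle
s=pickle.load(open("w1.pkl","rb"))
def tri(r1,r2):
  (o1,d1),(o2,d2)=r1,r2;k=np.linalg.lstsq(np.stack([d1,-d2],1),o2-o1,rcond=None)[0];print(o1+d1*k[0],o2+d2*k[1])
tri(wray(s,417,224),ray("top",247,208)); tri(wray(s,470,258),ray("top",262,150))
s=sense();brief(s);cv2.imwrite("pics/w2.png",capture("wrist"));pickle.dump(s,open("w2.pkl","wb"))
E
```

```text
time_s: 5.0
eef_pos: [454.7, 174.6, 182.4]
ee_rot: [0.001, 0.297, 0.955, 0.0]
force: [-0.4, 0.3, 0.3]
grip_width: 0.306
grip_force: 0.0
[513.39 220.45  37.28] [519.75 232.04  39.69]
[ 809.73  271.4  -451.45] [ 806.23  246.55 -454.95]
5.0 [454.68 174.58 182.42] head 145.4771973384179 F [-0.42  0.28  0.26] grip 0.3055217252315507 0.0
```

View pics/w2.png

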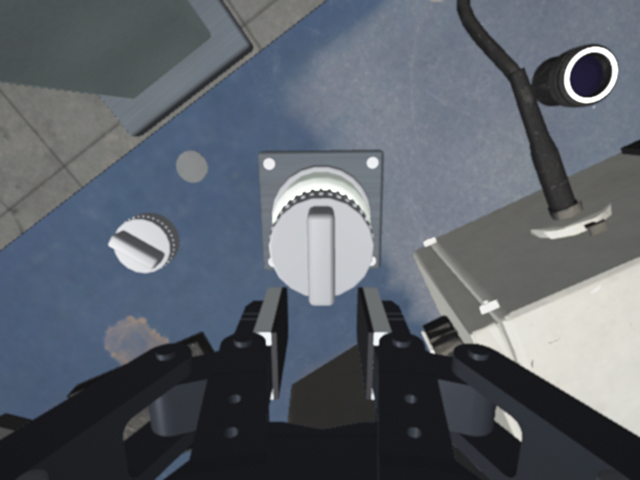

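The bar is centred (x about 320 px) and aligned between the fingers. I'm descending.

```bash
python3 -m crank '[[[0,0,0.8,0,0,0,26],[0,0,0.8,0,0,0,26],[0,0,0.5,0,0,0,26],[0,0,0.4,0,0,0,26],[0,0,0.2,0,0,0,26],[0,0,0.2,0,0,0,26],[0,0,0,0,0,0,26],[0,0,0,0,0,0,26]]]' 40
```

```text
time_s: 5.85
eef_pos: [454.4, 174.5, 109.2]
ee_rot: [0.0, 0.296, 0.955, 0.0]
force: [0.8, -0.6, -1.0]
grip_width: 0.308
grip_force: 0.0
```

```bash
python3 -m crank '[[[0,0,0,0,0,0,0],[0,0,0,0,0,0,0],[0,0,0,0,0,0,0],[0,0,0,0,0,0,0],[0,0,0,0,0,0,0],[0,0,0,0,0,0,0],[0,0,0,0,0,0,0],[0,0,0,0,0,0,0]]]' 40; python3 -c "
from h import *;s=sense();brief(s);print(s['wrist_torque'])"
```

```text
time_s: 6.65
eef_pos: [454.3, 174.5, 108.9]
ee_rot: [0.0, 0.296, 0.955, 0.0]
force: [1.7, -1.4, 3.2]
grip_width: 0.151
grip_force: 42.4
6.65 [454.34 174.46 108.88] head 145.5135756585527 F [ 1.69 -1.43  3.16] grip 0.15109070598417554 42.43054747581482
[-0.06 -0.15 -0.01]
```

```bash
python3 -m crank '[[[0,0,0.04,0,0,0,0],[0,0,0.04,0,0,0,0],[0,0,0,0,0,0,0],[0,0,0,0,0,0,0],[0,0,0,0,0,0,0],[0,0,0,0,0,0,0],[0,0,0,0,0,0,0],[0,0,0,0,0,0,0]]]' 60
```

```text
time_s: 7.45
eef_pos: [454.3, 174.5, 106.9]
ee_rot: [0.0, 0.296, 0.955, 0.0]
force: [1.1, -0.9, 4.6]
grip_width: 0.145
grip_force: 64.5
```

```bash
python3 -m crank '[[[0,0,0.02,0,0,0,0],[0,0,0.02,0,0,0,0],[0,0,0,0,0,0,0],[0,0,0,0,0,0,0],[0,0,0,0,0,0,0],[0,0,0,0,0,0,0],[0,0,0,0,0,0,0],[0,0,0,0,0,0,0]]]' 60
```

```text
time_s: 8.25
eef_pos: [454.2, 174.5, 105.8]
ee_rot: [0.0, 0.296, 0.955, 0.0]
force: [3.7, -0.3, 4.4]
grip_width: 0.146
grip_force: 64.7
```

```bash
python3 -m crank '[[[0,0,0.02,0,0,0,0],[0,0,0.02,0,0,0,0],[0,0,0,0,0,0,0],[0,0,0,0,0,0,0],[0,0,0,0,0,0,0],[0,0,0,0,0,0,0],[0,0,0,0,0,0,0],[0,0,0,0,0,0,0]]]' 60
```

```text
time_s: 9.05
eef_pos: [454.3, 174.5, 104.9]
ee_rot: [0.0, 0.296, 0.955, 0.0]
force: [2.9, -0.1, 5.3]
grip_width: 0.145
grip_force: 64.7
```

```bash
python3 -m crank '[[[0,0,0.02,0,0,0,0],[0,0,0.02,0,0,0,0],[0,0,0,0,0,0,0],[0,0,0,0,0,0,0],[0,0,0,0,0,0,0],[0,0,0,0,0,0,0],[0,0,0,0,0,0,0],[0,0,0,0,0,0,0]]]' 60
```

```text
time_s: 9.85
eef_pos: [454.2, 174.5, 103.9]
ee_rot: [0.0, 0.296, 0.955, 0.0]
force: [3.4, -0.2, 5.2]
grip_width: 0.147
grip_force: 64.8
```

```bash
python3 -m crank '[[[0,0,0.02,0,0,0,0],[0,0,0.02,0,0,0,0],[0,0,0,0,0,0,0],[0,0,0,0,0,0,0],[0,0,0,0,0,0,0],[0,0,0,0,0,0,0],[0,0,0,0,0,0,0],[0,0,0,0,0,0,0]]]' 60
```

```text
time_s: 10.65
eef_pos: [454.3, 174.5, 102.9]
ee_rot: [0.0, 0.296, 0.955, 0.0]
force: [3.5, 0.7, 5.3]
grip_width: 0.147
grip_force: 64.8
```

```bash
sleep 0; python3 -c "
from h import *;brief(sense())"
```

```text
10.65 [454.25 174.46 102.92] head 145.51329593982828 F [3.46 0.65 5.3 ] grip 0.1474032383127763 64.79998469352722
```

```bash
python3 -m crank '[[[0,0,0.02,0,0,0,0],[0,0,0.02,0,0,0,0],[0,0,0,0,0,0,0],[0,0,0,0,0,0,0],[0,0,0,0,0,0,0],[0,0,0,0,0,0,0],[0,0,0,0,0,0,0],[0,0,0,0,0,0,0]]]' 60
```

```text
time_s: 11.45
eef_pos: [454.3, 174.5, 101.9]
ee_rot: [0.0, 0.296, 0.955, 0.0]
force: [3.0, -0.5, 6.2]
grip_width: 0.145
grip_force: 64.8
```

```bash
python3 -m crank '[[[0,0,0.02,0,0,0,0],[0,0,0.02,0,0,0,0],[0,0,0,0,0,0,0],[0,0,0,0,0,0,0],[0,0,0,0,0,0,0],[0,0,0,0,0,0,0],[0,0,0,0,0,0,0],[0,0,0,0,0,0,0]]]' 60
```

```text
time_s: 12.25
eef_pos: [454.3, 174.5, 101.0]
ee_rot: [0.0, 0.296, 0.955, 0.0]
force: [3.1, 0.1, 6.2]
grip_width: 0.148
grip_force: 64.9
```

```bash
python3 -m crank '[[[0,0,0.02,0,0,0,0],[0,0,0.02,0,0,0,0],[0,0,0,0,0,0,0],[0,0,0,0,0,0,0],[0,0,0,0,0,0,0],[0,0,0,0,0,0,0],[0,0,0,0,0,0,0],[0,0,0,0,0,0,0]]]' 60
```

```text
time_s: 13.05
eef_pos: [454.3, 174.5, 100.0]
ee_rot: [0.0, 0.296, 0.955, 0.0]
force: [3.2, -0.0, 6.5]
grip_width: 0.146
grip_force: 64.9
```

```bash
python3 -m crank '[[[0,0,0.02,0,0,0,0],[0,0,0.02,0,0,0,0],[0,0,0,0,0,0,0],[0,0,0,0,0,0,0],[0,0,0,0,0,0,0],[0,0,0,0,0,0,0],[0,0,0,0,0,0,0],[0,0,0,0,0,0,0]]]' 60
```

```text
time_s: 13.85
eef_pos: [454.3, 174.5, 99.0]
ee_rot: [0.0, 0.296, 0.955, 0.0]
force: [2.4, 0.2, 7.6]
grip_width: 0.144
grip_force: 64.9
```

```bash
python3 -m crank '[[[0,0,0.02,0,0,0,0],[0,0,0.02,0,0,0,0],[0,0,0,0,0,0,0],[0,0,0,0,0,0,0],[0,0,0,0,0,0,0],[0,0,0,0,0,0,0],[0,0,0,0,0,0,0],[0,0,0,0,0,0,0]]]' 60
```

```text
time_s: 14.65
eef_pos: [454.3, 174.5, 98.1]
ee_rot: [0.0, 0.296, 0.955, 0.0]
force: [3.1, -0.5, 7.2]
grip_width: 0.15
grip_force: 65.0
```

```bash
python3 -m crank '[[[0,0,0.01,0,0,0,0],[0,0,0.01,0,0,0,0],[0,0,0,0,0,0,0],[0,0,0,0,0,0,0],[0,0,0,0,0,0,0],[0,0,0,0,0,0,0],[0,0,0,0,0,0,0],[0,0,0,0,0,0,0]]]' 60
```

```text
time_s: 15.45
eef_pos: [454.3, 174.5, 97.8]
ee_rot: [0.0, 0.296, 0.955, 0.0]
force: [2.0, -1.1, 10.6]
grip_width: 0.142
grip_force: 65.6
```

The sharp rise to 10.6 N means it is at the firm stop, about 11–12 mm down. I'll back off slightly and start turning.

```bash
python3 -m crank '[[[0,0,-0.02,0,0,0,0],[0,0,0,0,0,0,0],[0,0,0,0,0,-0.3,0],[0,0,0,0,0,-0.3,0],[0,0,0,0,0,-0.3,0],[0,0,0,0,0,-0.3,0],[0,0,0,0,0,0,0],[0,0,0,0,0,0,0]]]' 60;python3 -c "
from h import *;s=sense();brief(s);print(s['wrist_torque'])"
```

```text
time_s: 16.25
eef_pos: [453.8, 174.5, 97.9]
ee_rot: [-0.0, 0.215, 0.977, -0.0]
force: [0.7, 0.1, 6.9]
grip_width: 0.145
grip_force: 65.1
16.25 [453.75 174.47  97.87] head 155.1303395936118 F [0.74 0.13 6.93] grip 0.144995299846976 65.08565425872803
[-0.02 -0.09 -0.02]
```

```bash
python3 -m crank '[[[0,0,0,0,0,-0.8,0],[0,0,0,0,0,-0.8,0],[0,0,0,0,0,-0.8,0],[0,0,0,0,0,-0.8,0],[0,0,0,0,0,-0.8,0],[0,0,0,0,0,-0.8,0],[0,0,0,0,0,-0.8,0],[0,0,0,0,0,-0.6,0]]]' 60;python3 -c "
from h import *;s=sense();brief(s);print(s['wrist_torque'])"
```

```text
time_s: 17.05
eef_pos: [453.7, 174.5, 97.9]
ee_rot: [-0.001, -0.216, 0.976, 0.0]
force: [-0.6, 0.5, 7.9]
grip_width: 0.146
grip_force: 65.1
17.05 [453.68 174.45  97.87] head -155.0375828325732 F [-0.59  0.52  7.94] grip 0.1461017392657742 65.14281392097473
[-0.07 -0.1  -0.06]
```

```bash
python3 -m crank '[[[0,0,0,0,0,0,0],[0,0,0,0,0,0,0],[0,0,-0.1,0,0,0,0],[0,0,-0.1,0,0,0,0],[0,0,-0.1,0,0,0,0],[0,0,-0.1,0,0,0,0],[0,0,0,0,0,0,0],[0,0,0,0,0,0,0]]]' 60;python3 -c "
from h import *;s=sense();brief(s);print(s['wrist_torque'])"
```

```text
time_s: 17.85
eef_pos: [453.7, 174.4, 107.5]
ee_rot: [-0.001, -0.214, 0.977, 0.0]
force: [-0.4, -0.3, 3.9]
grip_width: 0.149
grip_force: 64.7
17.85 [453.67 174.44 107.51] head -155.2820389657411 F [-0.37 -0.33  3.94] grip 0.14890438150052435 64.66131091117859
[0.02 0.03 0.03]
```

```bash
python3 -m crank '[[[0,0,-0.05,0,0,0,0],[0,0,-0.05,0,0,0,0],[0,0,-0.05,0,0,0,0],[0,0,-0.05,0,0,0,0],[0,0,0,0,0,0,0],[0,0,0,0,0,0,0],[0,0,0,0,0,0,0],[0,0,0,0,0,0,0]]]' 60
```

```text
time_s: 18.65
eef_pos: [454.1, 174.5, 112.7]
ee_rot: [-0.0, -0.214, 0.977, 0.0]
force: [-1.0, 1.4, 2.2]
grip_width: 0.143
grip_force: 64.5
```

```bash
python3 -m crank '[[[0,0,-0.1,0,0,0,0],[0,0,-0.1,0,0,0,0],[0,0,-0.1,0,0,0,0],[0,0,-0.1,0,0,0,0],[0,0,-0.2,0,0,0,0],[0,0,-0.2,0,0,0,0],[0,0,0,0,0,0,0],[0,0,0,0,0,0,0]]]' 60
```

```text
time_s: 19.45
eef_pos: [454.2, 174.5, 132.9]
ee_rot: [0.0, -0.214, 0.977, -0.0]
force: [0.1, 0.3, -0.6]
grip_width: 0.145
grip_force: 64.0
```

The cap is free of the jar. I'm lifting it clear and carrying it over the tray.

```bash
python3 -m crank '[[[0,0,-0.6,0,0,0,0],[0,0,-0.8,0,0,0,0],[0,-0.3,-0.3,0,0,0,0],[0.1,-0.6,0,0,0,0,0],[0.15,-0.8,0,0,0,0,0],[0.15,-0.9,0,0,0,0,0],[0.15,-0.9,0,0,0,0,0],[0.15,-0.9,0,0,0,0,0]]]' 60
python3 -m crank '[[[0.15,-0.9,0,0,0,0,0],[0.15,-0.9,0,0,0,0,0],[0.15,-0.9,0,0,0,0,0],[0.15,-0.9,0,0,0,0,0],[0.1,-0.6,0,0,0,0,0],[0.1,-0.3,0,0,0,0,0],[0,0,0,0,0,0,0],[0,0,0,0,0,0,0]]]' 60
python3 - <<'E'
from h import *
import pickle
s=sense();brief(s);cv2.imwrite("pics/w3.png",capture("wrist"));pickle.dump(s,open("w3.pkl","wb"))
E
```

```text
time_s: 20.25
eef_pos: [484.3, 65.9, 174.7]
ee_rot: [-0.0, -0.214, 0.977, 0.0]
force: [0.2, 0.0, -0.6]
grip_width: 0.146
grip_force: 64.0
time_s: 21.05
eef_pos: [512.9, -42.8, 175.2]
ee_rot: [-0.0, -0.214, 0.977, 0.0]
force: [-0.3, -0.1, -0.9]
grip_width: 0.147
grip_force: 64.0
21.05 [512.91 -42.81 175.19] head -155.27008327448695 F [-0.34 -0.08 -0.88] grip 0.14728442636599304 64.01772022247314
```

View pics/w3.png

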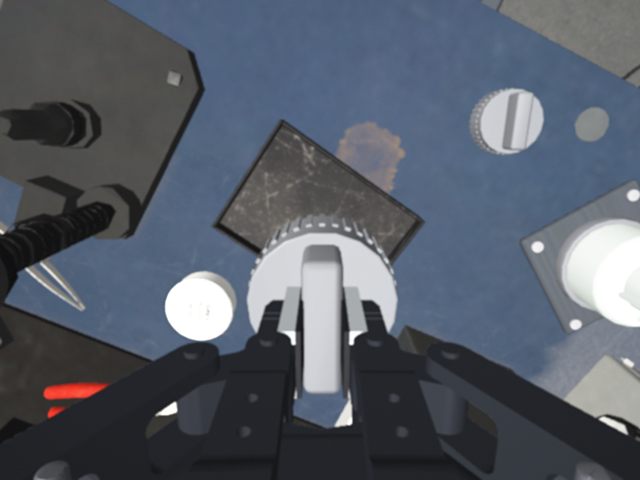

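The cap is held level over the tray. The visible tray rim corners are (283,121), (423,220) and (217,225).

```bash
python3 - <<'E'
from h import *
import pickle
s=pickle.load(open("w3.pkl","rb"))
C=[wz(s,*p,18) for p in[(283,121),(423,220),(217,225)]];print(C);c=(C[1]+C[2])/2;print("centre",c,[np.linalg.norm(C[i]-C[0]) for i in(1,2)])
dw=c-s["eef_pos"];a=np.radians(head(s));print((dw[0]*np.cos(a)+dw[1]*np.sin(a))/25,(dw[0]*np.sin(a)-dw[1]*np.cos(a))/25)
E
```

```text
[array([460.91, -96.41,  18.  ]), array([482.65,  26.56,  18.  ]), array([ 550.39, -111.77,   18.  ])]
centre [516.52 -42.61  18.  ] [np.float64(124.87573480119707), np.float64(90.79240860497546)]
-0.13451970286712636 -0.05296269191364694
```

```bash
python3 -m crank '[[[-0.13,-0.05,0.5,0,0,0,0],[0,0,0.9,0,0,0,0],[0,0,0.9,0,0,0,0],[0,0,0.9,0,0,0,0],[0,0,0.9,0,0,0,0],[0,0,0.6,0,0,0,0],[0,0,0.2,0,0,0,0],[0,0,0,0,0,0,0]]]' 60
python3 -m crank '[[[0,0,0.08,0,0,0,0],[0,0,0.08,0,0,0,0],[0,0,0.06,0,0,0,0],[0,0,0.04,0,0,0,0],[0,0,0,0,0,0,0],[0,0,0,0,0,0,0],[0,0,0,0,0,0,0],[0,0,0,0,0,0,0]]]' 60
```

```text
time_s: 21.9
eef_pos: [516.3, -42.7, 52.0]
ee_rot: [-0.001, -0.214, 0.977, 0.0]
force: [-0.4, 0.3, 0.2]
grip_width: 0.146
grip_force: 64.0
time_s: 22.7
eef_pos: [516.6, -43.1, 46.4]
ee_rot: [0.0, -0.214, 0.977, -0.0]
force: [-0.5, 1.0, 0.3]
grip_width: 0.144
grip_force: 64.0
```

```bash
python3 -m crank '[[[0,0,0.04,0,0,0,0],[0,0,0.02,0,0,0,0],[0,0,0.02,0,0,0,0],[0,0,0,0,0,0,0],[0,0,0,0,0,0,0],[0,0,0,0,0,0,0],[0,0,0,0,0,0,0],[0,0,0,0,0,0,0]]]' 60
```

```text
time_s: 23.5
eef_pos: [516.6, -43.1, 44.3]
ee_rot: [0.0, -0.214, 0.977, -0.0]
force: [-0.3, 0.8, -1.1]
grip_width: 0.144
grip_force: 64.0
```

```bash
python3 -m crank '[[[0,0,0.02,0,0,0,0],[0,0,0.02,0,0,0,0],[0,0,0,0,0,0,0],[0,0,0,0,0,0,0],[0,0,0,0,0,0,0],[0,0,0,0,0,0,0],[0,0,0,0,0,0,0],[0,0,0,0,0,0,0]]]' 60
```

```text
time_s: 24.3
eef_pos: [516.6, -43.1, 43.3]
ee_rot: [-0.0, -0.214, 0.977, 0.0]
force: [-0.3, 0.1, -0.2]
grip_width: 0.141
grip_force: 64.0
```

```bash
python3 -m crank '[[[0,0,0.02,0,0,0,0],[0,0,0.02,0,0,0,0],[0,0,0,0,0,0,0],[0,0,0,0,0,0,0],[0,0,0,0,0,0,0],[0,0,0,0,0,0,0],[0,0,0,0,0,0,0],[0,0,0,0,0,0,0]]]' 60
```

```text
time_s: 25.1
eef_pos: [516.6, -43.1, 42.3]
ee_rot: [0.0, -0.214, 0.977, -0.0]
force: [-1.3, 0.5, -0.6]
grip_width: 0.146
grip_force: 64.0
```

```bash
python3 -m crank '[[[0,0,0.02,0,0,0,0],[0,0,0.02,0,0,0,0],[0,0,0,0,0,0,0],[0,0,0,0,0,0,0],[0,0,0,0,0,0,0],[0,0,0,0,0,0,0],[0,0,0,0,0,0,0],[0,0,0,0,0,0,0]]]' 60
```

```text
time_s: 25.9
eef_pos: [516.6, -43.2, 42.0]
ee_rot: [0.0, -0.214, 0.977, -0.0]
force: [-3.7, -0.3, 9.1]
grip_width: 0.148
grip_force: 65.3
```

Contact is firm at 9 N with the cap still held. I'll release and lift off.

```bash
python3 -m crank '[[[0,0,-0.01,0,0,0,0],[0,0,0,0,0,0,0],[0,0,0,0,0,0,30],[0,0,0,0,0,0,30],[0,0,0,0,0,0,30],[0,0,0,0,0,0,30],[0,0,0,0,0,0,30],[0,0,0,0,0,0,30]]]' 20
python3 -m crank '[[[0,0,-0.1,0,0,0,30],[0,0,-0.2,0,0,0,30],[0,0,-0.4,0,0,0,30],[0,0,-0.8,0,0,0,30],[0,0,-0.9,0,0,0,30],[0,0,-0.9,0,0,0,30],[0,0,-0.9,0,0,0,30],[0,0,0,0,0,0,30]]]' 20
python3 - <<'E'
from h import *
brief(sense());a=capture("wrist");b=capture("scene")
c=np.vstack([cv2.resize(a[100:420],None,fx=.9,fy=.9),cv2.resize(b[180:310,210:450],(576,300))]);cv2.imwrite("pics/end.png",c[:600])
E
```

```text
time_s: 26.7
eef_pos: [516.6, -43.1, 41.5]
ee_rot: [-0.0, -0.214, 0.977, 0.0]
force: [0.4, -0.6, -0.5]
grip_width: 0.343
grip_force: 0.0
time_s: 27.5
eef_pos: [518.0, -43.5, 150.1]
ee_rot: [0.003, -0.214, 0.977, -0.002]
force: [0.9, -0.5, -0.5]
grip_width: 0.35
grip_force: 0.0
27.5 [517.98 -43.49 150.07] head -155.27890963250064 F [ 0.88 -0.51 -0.45] grip 0.3503724157423037 0.0
```

View pics/end.png

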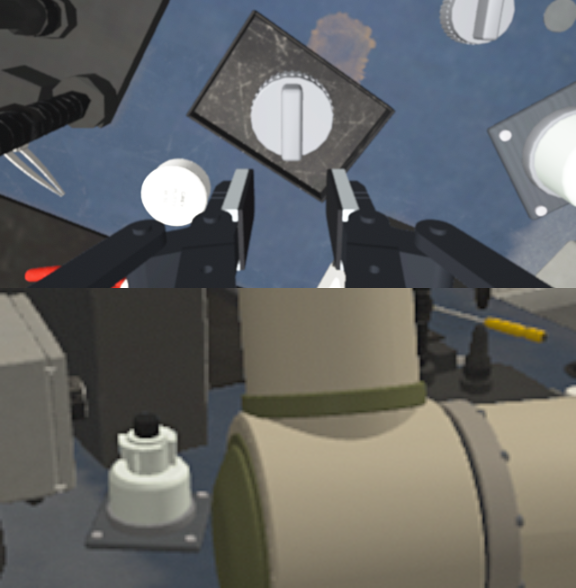

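The cap stands flat and upright in the centre of the tray, at about (292,115) in the wrist view. The jar is open and the gripper is clear.

```bash
python3 -c "
from rig import *
print(finish_job())"
```

```text
the job is handed in; nothing more can be done
None
```

The jar is open, and the cap stands flat and right way up near the centre of the black tray, released; I handed the job in at about 27.6 s, and the hand-in returned no verdict.

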